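Move a battery pack from its spring-catch holder to the charger

TASK

Move the battery pack from its holder to the charger: draw it straight out past the holder's spring catches and right out onto the open front ledge (the ridge on its top is there to hook it by), and only then lift it off. Seat it flat and square at the bottom of the charger's pocket, either way round, and let go of it before you slide the charger's keeper fully home over its end. Do not disturb the mug, glue stick, jar or pliers.

Things in the scene. Friction and masses are not known exactly. Their poses are not given: they have to be found in the camera images.
- holder: Grey metal holder fixed to the desk, 158 x 68 x 31 mm. Origin on the desk under the parked pack's centre, z up. Slideway along x, open to -x; floor 6 mm above the desk from x = -115 (ledge's front edge) to +37; back wall x = 37 to 43, 24 mm high. Sprung plungers in both walls at x = +25 hold the pack: 10 to 15 N along -x snaps it past them; then it slides freely.
- holder_mouth (a point): Centre of the holder's mouth on the slideway floor, x = -25 mm. From here to x = +37 walls 31 mm high with lips (slot 43 mm wide) stop the pack from being lifted or gripped. Low guides (15.5 mm high, y = +-26 to 34) end 5 mm before it. Ahead (-x) is the bare ledge. The pack is clear of the lips when drawn over 60 mm, and tips off the ledge beyond 110.
- pack: Loose black battery pack, 0.16 kg, parked at the holder's origin on the 6 mm floor, axes parallel. Origin at its underside's centre, x lengthwise, z up. Bottom flange 70 x 50 x 8 mm; centred on it a body 50 x 40 x 18 (top at 26), so 10 mm of flange shows at the ends and 5 along the sides; a grey ridge across the top at x = +20. On the ledge grip it across the 40 mm body, above the flange.
- pack_ridge (a point): Centre of the grey ridge on the pack: 5 mm thick (x), 30 mm wide (y), 10 mm high, from 26 to 36 mm above the pack's origin, 20 mm from the pack's centre towards its +x end. Parked, its top is 42 mm above the desk.
- charger: Grey plastic charger plate fixed to the desk, 130 x 84 x 14 mm. Origin on the desk under its centre, x lengthwise, z up. Pocket 75 x 55 mm, 7 mm deep, mouth bevelled 3 mm, centred at x = +15, y = 0: 2.5 mm to spare round the pack, whose flange ends 1 mm above the plate. The keeper runs at the -x end between two rails (20 mm above the desk, y = +-16 to 22, x = -60 to -24).
- charger_pocket (a point): Centre of the pocket's floor, 7 mm above the desk, axes parallel to the charger's.
- keeper (a joint): Position of the steel keeper plate on the charger, m: 0 = drawn back (open), 0.018 = fully home towards +x of the charger, where it covers about 6 mm of the end of a seated pack's flange. It resists with about 2 N and stays where it is left. Its underside clears a seated pack's flange by 2 mm; a pack that is not down stops it.
- keeper_rib (a point): Centre of the upright rib by which the keeper is pushed: 5 mm thick (x), 26 mm wide (y), 12 mm high, from 21 to 33 mm above the desk. At joint 0 it is at x = -52 mm of the charger; push its -x face.
- mug: White mug, 83 x 118 x 96 mm with handle, bystander. Origin at the centre of its underside.
- glue_stick: Upright glue stick, 27 mm diameter, 92 mm high, bystander.
- small_jar: Small brown jar with white lid standing by itself behind the work, 45 mm diameter, 52 mm high, bystander.
- pliers: Long-nose pliers lying on the desk, 44 x 151 x 10 mm, bystander.
There are look-alikes about, which are no part of the job. What is shaped like the charger but yellow is not meant. What is shaped like the pack but yellow is not meant.

How it is judged:
By the outcome, as a careful person would: the job done as asked, in the order asked, and still so for the second after the job is handed in, with the robot touching nothing.
It also fails if it takes over 61 s, if anything falls off the work surface, if the arm or the gripper's body presses on something with over 40 N, if the wrist force passes 120 N, or if a joint passes its speed limit or range.

ROBOT

A 6-joint arm with a two-finger parallel gripper is mounted at the origin on a cart in front of the work surface, level with it; the furniture and walls round the work are solid. World frame = base frame: x ahead of the robot, y to its left, z up, the work surface at z = 0. Lengths are in mm, angles in rad, forces in N, time in s.
With the tool pointing down it reaches from about 350 to 875 mm from the base axis. Payload 4.2 kg.
Tool frame: the origin (TCP) lies midway between the tips of the shut fingers; the grasp point (between the pads) lies behind it (ctrl.hold_point_z is the z of the grasp point in the tool frame, in mm); z points along the fingers, y is the line along which they close (so a half turn about z gives the same grasp; the last joint's range is limited). The gripper opens to 85 mm and grips with 20 to 120 N. Pads are 22 mm wide; open, the fingers measure 114 mm over their backs; the gripper's body (76 mm by 85 mm) begins 54 mm behind the grasp point. The pads swing forward as they close: fully open they stand 13 mm farther back than shut.
Start: joints at [1.488, 0.385, 0.008, 0, -1.194, -0.259], TCP at [209.457, 588.835, 231.312] pointing down, gripper open.
Joint ranges: [-3.14, 3.14], [-1.21, 2.06], [-1.07, 1.41], [-3.16, 2.05], [-2.99, -0.16], [-3.1, 3.1]. Speed limits (rad/s): [2.79, 2.79, 3.14, 3.14, 3.14, 3.14].

INTERFACE

Orientations are given as a unit quaternion [w, x, y, z].
In Python, from workcell import ctrl gives the robot as it stands. The module is installed in compiled form; this text tells all that it offers.
- The arm moves only by the tool servo_tool, never from a script. Its argument "plan" is a list of rows, each a list of 7 numbers: the shift along the tool's x, y, z in cm, then the turn, a rotation vector about the tool's x, y, z in degrees, then the opening, from -1 (shut) to 1 (fully open), so that 0 is half open. In form: [[dx, dy, dz, wx, wy, wz, claw], ...]. A call has 1 to 10 rows; each row shifts and turns the commanded pose from where the row before left it, along the tool's axes as they then stand; what a row does not reach is not made up. A row lasts 1/8 s, in which the tool goes at most 62.5 mm and 10.7 degrees, less where a joint would pass 70% of its speed; a pose out of reach is approached as far as the arm can. A call with a gripper value outside its range is refused whole. The fingers move at their own pace and stop on an object; "newtons" is the grip in N (left out, the last holds). Time passes only in rows, so rows that do not move let the fingers close. It gives the time, the measured TCP pose, the force, the opening and the grip force at its end, in the units of the state.
- ctrl.observe(): the state, without advancing time (a new reading comes with each control period).
- ctrl.get_image(name): name is "side" or "top" or "wrist"; returns (picture, depth): 400x640x3 uint8, red, green, blue; 400x640 float32, mm along the optical axis (not along the pixel's ray), 0 where there is no reading.
- ctrl.calibration(name): a dict with "camera_matrix" (3x3 intrinsics, pixels), "xyz" and "attitude" of the camera in the world; the wrist camera has in their place "hand_eye" (4x4, takes a point from camera to tool coordinates, whose origin is the TCP and whose axes are the flange's). Camera axes: x right, y down, z forward; pixel columns grow to the right and rows downward; lengths in mm; the calibration is good to about 2 mm. A picture is of the moment at which its call begins: read the wrist's pose just before it. calibration takes no time and is no camera call.
- ctrl.finish_job(): hands the job in; it is judged then, once.
The state is a dict: "time": time; "joint_pos": joint angles; "joint_velocities": joint speeds; "tau": joint torques, N m; "tool_pos": TCP position; "tcp_rot": TCP orientation; "ft_force": force on the tool from outside, world axes, zero at the start; "wrist_torque": the same for the moment, N m; "opening": finger opening in mm; "grip_force": force on a finger pad.
Only numpy, scipy, OpenCV 4.12 (cv2) and the standard library are available. Lean on these libraries where they do the work, as an engineer would, in place of code of your own. Each camera call takes 0.05 s, during which the arm holds its last target. There are 200 camera calls.

## Working session

There is one attempt and no reset: what is moved stays moved. The work goes in short steps, Python scripts to look and compute and a tool call to move; the robot and the scene stay as the last step left them, time stands still between calls to the robot, and variables do not carry over. Pictures are saved under pics/ and viewed, at most 13 in all, crops included, and the job is handed in when it is done.

Besides the shell and the picture viewer there is one more tool, called after ">>>" as a command line: name --pt "numbers of a row" for each row, then --argument value for the rest. servo_tool: Moves the arm, as the interface text tells. Its arguments: {"type":"object","properties":{"plan":{"type":"array","items":{"type":"array","items":{"type":"number"}}},"newtons":{"type":"number"}},"required":["plan"]}

```bash
mkdir -p pics
cat > h.py <<'E'
import numpy as np,cv2
from workcell import ctrl
from scipy.spatial.transform import Rotation as R
def rot(q): return R.from_quat([q[1],q[2],q[3],q[0]])
def pose(name,st=None):
    c=ctrl.calibration(name)
    if 'hand_eye' in c:
        st=st or ctrl.observe(); T=np.eye(4);T[:3,:3]=rot(st['tcp_rot']).as_matrix();T[:3,3]=st['tool_pos']
        return np.array(c['camera_matrix']),T@np.array(c['hand_eye'])
    T=np.eye(4);a=np.array(c['attitude']);T[:3,:3]=rot(a).as_matrix() if a.size==4 else a;T[:3,3]=c['xyz'];return np.array(c['camera_matrix']),T
def grab(name,tag):
    K,T=pose(name);im,d=ctrl.get_image(name)
    np.savez(f'{tag}.npz',im=im,d=d,K=K,T=T);cv2.imwrite(f'pics/{tag}.png',im[:,:,::-1]);return im,d
def pt(tag,u,v,z=None,win=1):
    f=np.load(f'{tag}.npz');K,T,d=f['K'],f['T'],f['d']
    r=np.linalg.inv(K)@[u,v,1]
    if z is None:
        w=d[int(v)-win:int(v)+win+1,int(u)-win:int(u)+win+1];w=w[w>0];p=r*np.median(w)
        return T[:3,:3]@p+T[:3,3]
    q=T[:3,:3]@r;return T[:3,3]+q*(z-T[2,3])/q[2]
def crop(tag,u0,v0,u1,v1,s,out):
    im=cv2.imread(f'pics/{tag}.png')[v0:v1,u0:u1];cv2.imwrite(f'pics/{out}.png',cv2.resize(im,None,fx=s,fy=s,interpolation=cv2.INTER_CUBIC))
E
python3 - <<'E'
from h import *
print(ctrl.calibration('top'));print(ctrl.calibration('wrist'));print(ctrl.hold_point_z,ctrl.observe())
grab('top','top0');grab('wrist','w0')
E
```

```text
{'camera_matrix': array([[361.34772754,   0.        , 322.39406709],
       [  0.        , 361.34772754, 198.45092749],
       [  0.        ,   0.        ,   1.        ]]), 'xyz': array([ 388.6165578 ,   12.42633935, 1023.44040449]), 'attitude': array([ 0.07073854, -0.6689277 ,  0.7355129 , -0.08094786])}
{'camera_matrix': array([[309.34004791,   0.        , 318.15910563],
       [  0.        , 309.34004791, 196.2033347 ],
       [  0.        ,   0.        ,   1.        ]]), 'hand_eye': array([[ 8.18041438e-04, -9.65566468e-01, -2.60155196e-01,
         6.54244510e+01],
       [ 9.99999459e-01,  9.56892434e-04, -4.07073371e-04,
         1.30291529e+00],
       [ 6.41996936e-04, -2.60154723e-01,  9.65566729e-01,
        -1.43048767e+02],
       [ 0.00000000e+00,  0.00000000e+00,  0.00000000e+00,
         1.00000000e+00]])}
-18.700000000000003 {'time': 0.0, 'joint_pos': array([ 1.48756594e+00,  3.85552498e-01,  6.60782428e-03, -5.28942108e-04,
       -1.19398882e+00, -2.58609659e-01]), 'joint_velocities': array([ 0.00085506, -0.00044215, -0.00038293, -0.00133633,  0.0010977 ,
        0.00146748]), 'tau': array([-1.90055529e-03, -3.92289448e+01,  1.88396537e+01,  4.18609589e+00,
       -4.73615859e-03, -1.81720793e-06]), 'tool_pos': array([209.28499284, 588.28841145, 230.21254338]), 'tcp_rot': array([ 1.08600416e-03,  9.85411504e-01, -1.70185090e-01, -1.51284677e-04]), 'ft_force': array([ 0.78033478,  0.21261764, -0.10694814]), 'wrist_torque': array([-0.00638992,  0.03042194, -0.0431454 ]), 'grip_force': 0.0, 'opening': 85.37323499392662}
```

View pics/top0.png

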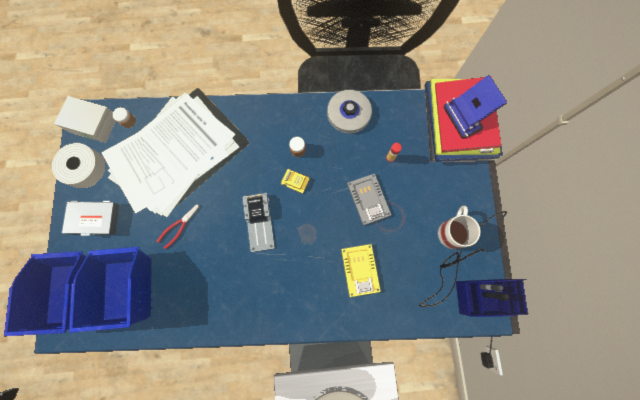

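Top view: the grey holder with the black pack is at (259,222), the pack itself at (258,207). The yellow pack look-alike is at (295,180). The grey charger is at (368,199) and the yellow one at (361,270). The grey and black ones fit the description, so I'll confirm them in an enlarged crop.

Run:
```python
from h import *
crop('top0',230,165,410,300,4.4,'c0')
for n,u,v in [('pack',258,207),('ledge',263,240),('charger',368,199),('mug',458,230),('glue',395,152),('jar',297,146),('desk',310,205)]:
    print(n,pt('top0',u,v).round(1))
```

```text
pack [596.8 169.   31.6]
ledge [506.4 164.3   7.4]
charger [ 595.6 -143.6    7. ]
mug [ 481.2 -381.    20.8]
glue [ 704.  -221.7   83.3]
jar [758.3  45.4  52.4]
desk [ 5.953e+02  2.430e+01 -5.000e-01]
```

View pics/c0.png

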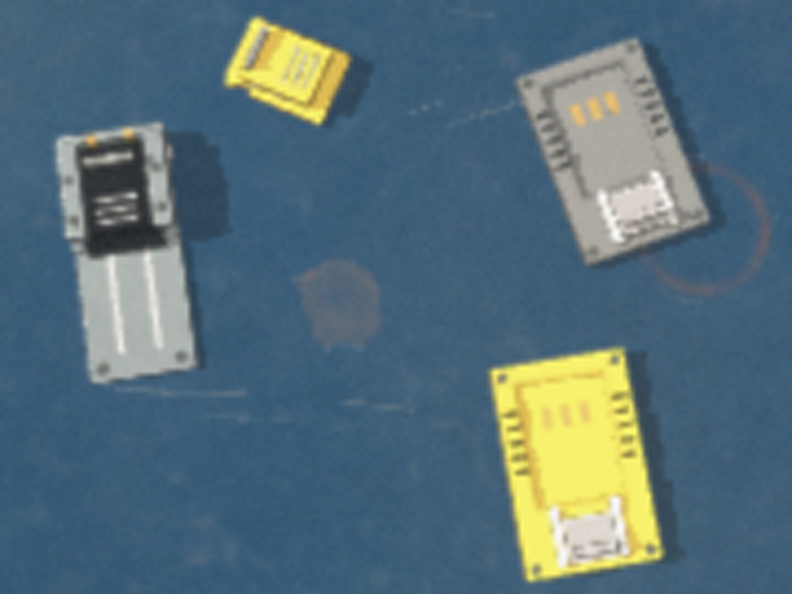

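Confirmed: the grey holder opens towards the robot, and the black pack's ridge is at its far end (crop 108,157). The grey charger has corners at (517,75), (636,38), (710,217) and (593,264), with its keeper at the near end.

Run:
```python
from h import *
P=lambda x,y,z:pt('top0',230+x/4.4,165+y/4.4,z)
fl,fr=P(92,383,6),P(200,368,6); bl,br=P(57,137,31),P(163,122,31)
print('ledge',fl.round(1),fr.round(1),np.linalg.norm(fl-fr)); print('back',bl.round(1),br.round(1))
f=(fl+fr)/2;b=(bl+br)/2;d=(b-f)[:2];L=np.linalg.norm(d);print('L',L,'yaw',np.degrees(np.arctan2(d[1],d[0])));e=d/L;print('origin',f[:2]+e*115)
c=[P(*a,14) for a in [(517,75),(636,38),(710,217),(593,264)]];c=np.array(c);m=c.mean(0);a=(c[0]+c[1]-c[2]-c[3])/2
print('charger',m,np.linalg.norm(a),np.degrees(np.arctan2(a[1],a[0])),np.linalg.norm(c[0]-c[1]))
st=ctrl.observe();print(rot(st['tcp_rot']).as_matrix().round(3))
```

```text
ledge [476.2 200.    6. ] [479.2 131.3   6. ] 68.82266520675114
back [632.  209.4  31. ] [635.5 141.4  31. ]
L 156.36539654874662 yaw 3.5726039424681484
origin [592.46937073 172.82381999]
charger [ 595.30131732 -146.94418302   14.        ] 130.54792231259717 14.896000204948484 82.93779264453175
[[ 0.942 -0.335 -0.001]
 [-0.335 -0.942 -0.002]
 [ 0.     0.002 -1.   ]]
```

>>> servo_tool --pt "5 2.63 0.2 0 0 0 1" --pt "5 2.63 0.2 0 0 0 1" --pt "5 2.63 0.2 0 0 0 1" --pt "5 2.63 0.2 0 0 0 1" --pt "5 2.63 0.2 0 0 0 1" --pt "5 2.63 0.2 0 0 0 1" --pt "5 2.63 0.2 0 0 0 1" --pt "5 2.63 0.2 0 0 0 1" --pt "5 2.63 0.2 0 0 0 1" --pt "5 2.63 0.2 0 0 0 1"

```text
time: 1.35
tool_pos: [593.2, 171.9, 210.8]
tcp_rot: [0.0, 0.985, -0.17, -0.0]
ft_force: [0.6, 1.5, -0.0]
opening: 85.7
grip_force: 0.0
```

>>> servo_tool --pt "0 0 0 0 0 -7.7 -1" --pt "0 0 0 0 0 -7.7 -1" --pt "0 0 0 0 0 -7.7 -1" --pt "0 0 0 0 0 0 -1" --pt "0 0 0 0 0 0 -1" --newtons 30

```text
time: 1.98
tool_pos: [592.2, 173.5, 211.0]
tcp_rot: [0.0, 1.0, 0.03, -0.0]
ft_force: [0.3, 0.6, 0.1]
opening: -0.1
grip_force: 0.0
```

Run:
```python
from h import *
s=ctrl.observe();print(s['tool_pos'],s['joint_pos'],rot(s['tcp_rot']).as_matrix().round(4),s['time'],s['ft_force'])
grab('wrist','w1')
```

```text
[592.22530217 173.45321854 211.02413211] [ 5.46803655e-01  3.85785624e-01 -4.26653591e-02 -1.06770249e-04
 -1.14291329e+00  1.08360281e+00] [[ 9.982e-01  5.950e-02 -5.000e-04]
 [ 5.950e-02 -9.982e-01 -2.000e-04]
 [-5.000e-04  2.000e-04 -1.000e+00]] 1.975 [0.31147821 0.56725352 0.11644275]
```

View pics/w1.png

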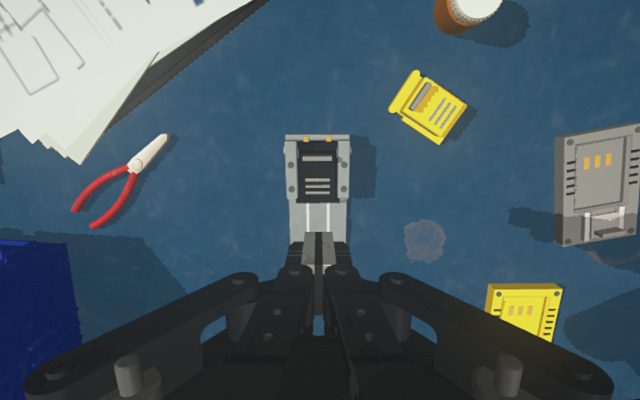

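The wrist view shows the holder at (286–350,135–245), upright in the image. The ridge is at about (318,158). I'll enlarge it.

Run:
```python
from h import *
crop('w1',270,120,370,240,5,'c1')
```

```text
(no output)
```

View pics/c1.png

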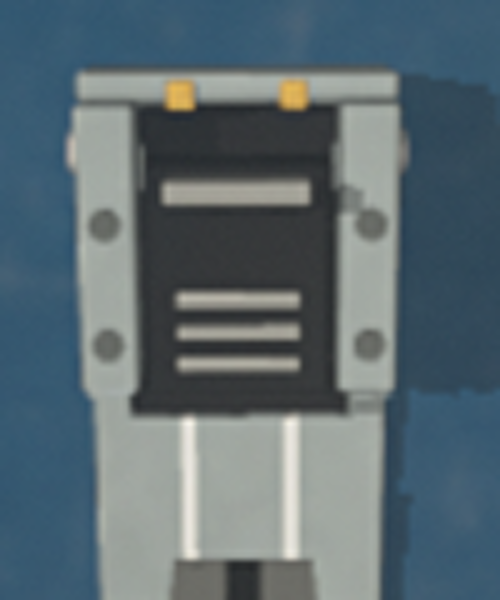

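Run:
```python
from h import *
P=lambda x,y,z=None:pt('w1',270+x/5,120+y/5,z)
print('ridge c depth',P(236,192,win=0),'ridge',P(236,192,42),P(161,193,42),P(311,192,42),'walls z',P(105,280),P(365,280))
l=[P(79,105,31),P(400,105,31),P(85,385,31),P(393,385,31)]
for a in l: print(a.round(1))
m=(l[0]+l[1])/2;n=(l[2]+l[3])/2;print('yaw',np.degrees(np.arctan2(*(m-n)[1::-1])),np.linalg.norm(m-n),'mid',m,n)
```

```text
Traceback (most recent call last):
TypeError: <lambda>() got an unexpected keyword argument 'win'
```

Run:
```python
from h import *
P=lambda x,y,z=None:pt('w1',270+x/5,120+y/5,z)
print('ridge c depth',P(236,192),'ridge',P(236,192,42),P(161,193,42),P(311,192,42),'walls z',P(105,280),P(365,280))
l=[P(79,105,31),P(400,105,31),P(85,385,31),P(393,385,31)]
for a in l: print(a.round(1))
m=(l[0]+l[1])/2;n=(l[2]+l[3])/2;print('yaw',np.degrees(np.arctan2(*(m-n)[1::-1])),np.linalg.norm(m-n),'mid',m,n)
```

```text
ridge c depth [612.68972126 174.68939773  42.37519527] ridge [612.63616306 174.68758993  42.        ] [611.51642131 189.82240612  42.        ] [613.55317707 159.54427652  42.        ] walls z [590.69526136 201.30187603  31.18140871] [594.05832732 146.17458724  31.29352324]
[627.1 208.1  31. ]
[631.1 141.9  31. ]
[567.3 204.8  31. ]
[571.3 138.2  31. ]
yaw 3.343597781352589 59.89471430375306 mid [629.08133328 174.98785924  31.        ] [569.28857621 171.49457949  31.        ]
```

>>> servo_tool --pt "4.05 0 0 0 0 0 -1" --pt "0 0 5 0 0 0 -1" --pt "0 0 5 0 0 0 -1" --pt "0 0 4 0 0 0 -1" --pt "0 0 2.5 0 0 0 -1" --pt "0 0 1 0 0 0 -1" --pt "0 0 0 0 0 0 -1"

```text
time: 2.9
tool_pos: [632.9, 176.0, 36.2]
tcp_rot: [0.0, 1.0, 0.031, -0.0]
ft_force: [-0.1, 0.3, -0.0]
opening: -0.1
grip_force: 0.0
```

>>> servo_tool --pt "-0.3 0 0 0 0 0 -1" --pt "-0.3 0 0 0 0 0 -1" --pt "-0.2 0 0 0 0 0 -1" --pt "-0.2 0 0 0 0 0 -1" --pt "-0.2 0 0 0 0 0 -1" --pt "-0.2 0 0 0 0 0 -1" --pt "0 0 0 0 0 0 -1"

```text
time: 3.78
tool_pos: [624.7, 176.4, 39.1]
tcp_rot: [-0.002, 0.999, 0.032, 0.007]
ft_force: [10.8, -1.6, -0.0]
opening: -0.0
grip_force: 5.3
```

>>> servo_tool --pt "0 0 0.2 0 0 0 -1" --pt "0 0 0.2 0 0 0 -1" --pt "-0.1 0 0 0 0 0 -1" --pt "0 0 0 0 0 0 -1"

```text
time: 4.28
tool_pos: [624.9, 177.0, 36.7]
tcp_rot: [-0.002, 0.999, 0.032, 0.008]
ft_force: [10.4, -1.0, 5.0]
opening: -0.0
grip_force: 5.2
```

Run:
```python
from h import *
s=ctrl.observe();print(s['tool_pos'],s['ft_force'],s['wrist_torque'],s['joint_velocities'].round(3))
```

```text
[624.91648045 176.98388153  36.68306158] [10.43704658 -1.01641685  5.0477728 ] [-0.4023872  -2.98869397 -0.02160289] [-0.     0.002  0.002 -0.001 -0.001  0.001]
```

>>> servo_tool --pt "-0.1 0 0 0 0 0 -1" --pt "-0.1 0 0.03 0 0 0 -1" --pt "-0.1 0 0 0 0 0 -1" --pt "-0.1 0 0.03 0 0 0 -1" --pt "0 0 0 0 0 0 -1"

```text
time: 4.9
tool_pos: [613.5, 174.6, 32.1]
tcp_rot: [-0.0, 1.0, 0.03, -0.0]
ft_force: [-0.7, 0.1, -1.2]
opening: 0.1
grip_force: 0.0
```

>>> servo_tool --pt "0 0 -0.25 0 0 0 -1" --pt "-0.3 0 0 0 0 0 -1" --pt "-0.6 0 0 0 0 0 -1" --pt "-0.8 0 0 0 0 0 -1" --pt "-0.8 0 0 0 0 0 -1" --pt "-0.8 0 0 0 0 0 -1" --pt "-0.6 0 0 0 0 0 -1" --pt "-0.3 0 0 0 0 0 -1" --pt "0 0 0 0 0 0 -1"

```text
time: 6.02
tool_pos: [571.7, 172.2, 34.3]
tcp_rot: [0.0, 1.0, 0.031, -0.0]
ft_force: [-0.2, -0.1, 0.7]
opening: 0.1
grip_force: 0.0
```

Run:
```python
from h import *
s=ctrl.observe();print(s['tool_pos'],s['ft_force'])
grab('wrist','w2');grab('top','top1'); crop('top1',235,175,305,265,6,'c2')
```

```text
[571.7288324  172.19958965  34.28151259] [-0.17525633 -0.05292688  0.72474273]
```

View pics/w2.png

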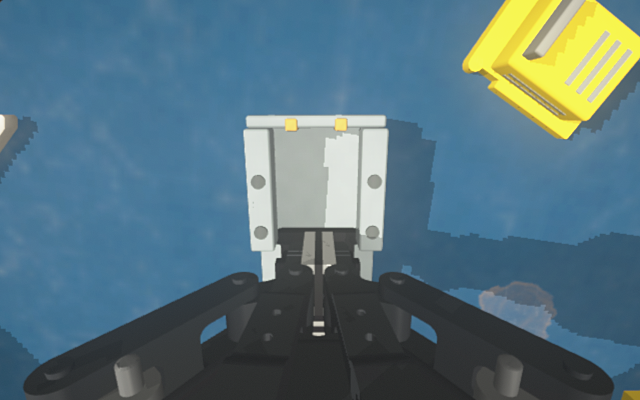

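The pack is following the fingers: its rear edge is at row 230, near the mouth at row 250. I'll draw it another 32 mm, then lift off and back to look.

>>> servo_tool --pt "-0.3 0 0 0 0 0 -1" --pt "-0.6 0 0 0 0 0 -1" --pt "-0.8 0 0 0 0 0 -1" --pt "-0.7 0 0 0 0 0 -1" --pt "-0.5 0 0 0 0 0 -1" --pt "-0.3 0 0 0 0 0 -1" --pt "0 0 0 0 0 0 -1"

```text
time: 7.0
tool_pos: [539.7, 170.2, 34.2]
tcp_rot: [0.0, 1.0, 0.031, -0.0]
ft_force: [-0.4, -0.2, 0.4]
opening: 0.0
grip_force: 0.0
```

>>> servo_tool --pt "0.3 0 0 0 0 0 -1" --pt "0 0 -3 0 0 0 -1" --pt "0 0 -5 0 0 0 1" --pt "0 0 -5 0 0 0 1" --pt "-2 0 -2 0 0 0 1" --pt "-3 0 0 0 0 0 1" --pt "0 0 0 0 0 0 1"

```text
time: 7.88
tool_pos: [491.9, 167.0, 184.8]
tcp_rot: [-0.0, 1.0, 0.031, 0.0]
ft_force: [0.6, -0.2, -0.3]
opening: 84.9
grip_force: 0.0
```

Run:
```python
from h import *
s=ctrl.observe();print(s['tool_pos'],s['ft_force'],s['time'])
grab('wrist','w3'); crop('w3',230,80,430,230,4,'c3')
```

```text
[491.86017721 167.03301949 184.8138112 ] [ 0.60488539 -0.17981154 -0.33363378] 7.875
```

View pics/c3.png

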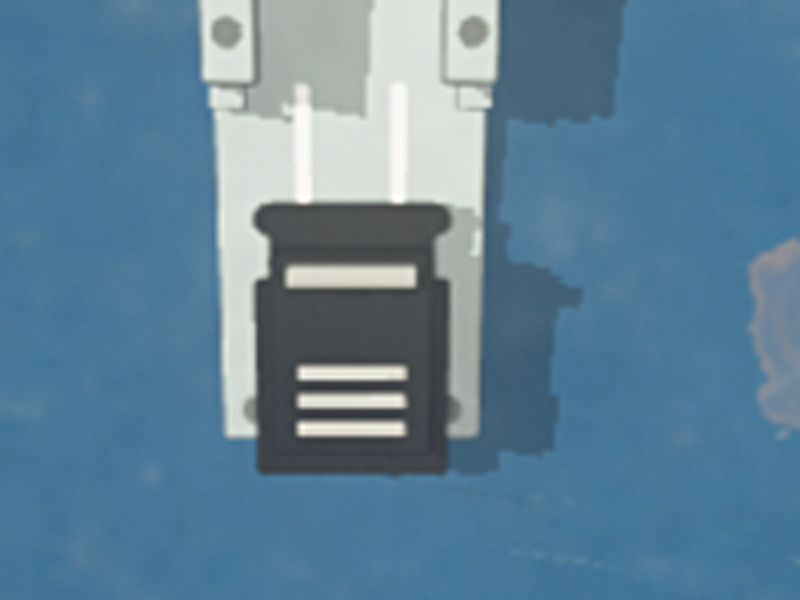

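The pack lies square on the open ledge, with its ridge at crop (351,276) and its front overhanging slightly. Now measuring it.

Run:
```python
from h import *
P=lambda x,y,z=None:pt('w3',230+x/4,80+y/4,z)
r=P(351,276,42);print(r,P(351,276));a,b=P(258,475,6),P(447,472,6)
print('front low corners',a,b,np.linalg.norm(a-b))
l,rr=P(286,277,42),P(416,276,42);d=l-rr;yaw=np.arctan2(-d[0],d[1]);print('yaw',np.degrees(yaw),np.linalg.norm(d))
y=np.radians(3.4);c=(l+rr)/2-20*np.array([np.cos(y),np.sin(y),0]);print('centre',c)
# body top rear left/right edges at z32
print(P(270,330,32),P(434,330,32))
s=ctrl.observe();M=rot(s['tcp_rot']).as_matrix();t=np.array([c[0],c[1],15.5]);print('tool shift',M.T@(t-s['tool_pos']))
```

```text
[524.76891764 168.58957028  42.        ] [524.79002778 168.59038424  42.1888833 ]
front low corners [465.82418234 190.16170273   6.        ] [469.88095262 139.30770115   6.        ] 51.01555509499077
yaw 4.04284896492175 29.87999414170745
centre [504.68984513 167.39895398  42.        ]
[509.52821574 187.18959323  32.        ] [512.01087732 147.81499686  32.        ]
tool shift [ 11.58015256   0.72424341 169.23164678]
```

>>> servo_tool --pt "1.15 0.05 2 0 0 0 1" --pt "0 0 5 0 0 0 1" --pt "0 0 5 0 0 0 1" --pt "0 0 3 0 0 0 1" --pt "0 0 1.4 0 0 0 1" --pt "0 0 0.5 0 0 0 1" --pt "0 0 0 0 0 0 1"

```text
time: 8.8
tool_pos: [505.4, 168.0, 15.8]
tcp_rot: [-0.0, 1.0, 0.031, 0.001]
ft_force: [0.1, -0.8, 0.6]
opening: 85.5
grip_force: 0.0
```

>>> servo_tool --pt "0 0 0 0 0 0 0.2" --pt "0 0 0 0 0 0 0.1" --pt "0 0 0 0 0 0 -0.3" --pt "0 0 0 0 0 0 -0.3" --pt "0 0 0 0 0 0 -0.3" --pt "0 0 0 0 0 0 -0.3" --newtons 40

```text
time: 9.55
tool_pos: [505.1, 167.9, 16.2]
tcp_rot: [-0.0, 1.0, 0.031, 0.001]
ft_force: [-1.5, -0.2, 5.6]
opening: 39.0
grip_force: 42.3
```

>>> servo_tool --pt "0 0 -0.5 0 0 0 -0.3" --pt "0 0 -1.5 0 0 0 -0.3" --pt "0 0 -4 0 0 0 -0.3" --pt "0 0 -5 0 0 0 -0.3" --pt "0 0 -5 0 0 0 -0.3" --pt "0 2 -2 0 0 0 -0.3" --pt "0 4 0 0 0 0 -0.3"

```text
time: 10.42
tool_pos: [509.3, 108.3, 198.4]
tcp_rot: [-0.001, 0.999, 0.032, 0.003]
ft_force: [-0.1, -0.1, -1.3]
opening: 39.0
grip_force: 41.6
```

>>> servo_tool --pt "0.1 4.5 0 0 0 0 -0.3" --pt "0.1 4.5 0 0 0 0 -0.3" --pt "0.1 4.5 0 0 0 0 -0.3" --pt "0.1 4.5 0 0 0 0 -0.3" --pt "0.1 4.5 0 0 0 0 -0.3" --pt "0 3 0 0 0 0 -0.3" --pt "0 2 0 0 0 -4 -0.3" --pt "0 0 0 0 0 -7.4 -0.3" --pt "0 0 0 0 0 0 -0.3" --pt "0 0 0 0 0 0 -0.3"

```text
time: 11.68
tool_pos: [530.0, -166.3, 195.6]
tcp_rot: [-0.0, 0.992, 0.129, 0.0]
ft_force: [-0.7, -0.2, -1.6]
opening: 38.7
grip_force: 41.5
```

Run:
```python
from h import *
s=ctrl.observe();print(s['tool_pos'],s['ft_force'],s['time'],s['opening'],s['joint_pos'])
grab('wrist','w4')
```

```text
[ 529.98038768 -166.28813508  195.56514177] [-0.73258733 -0.15916751 -1.62067519] 11.675 38.653851697644434 [-1.22692168e-02  2.95977092e-01 -2.18767274e-01 -1.02904692e-04
 -1.05578585e+00  1.84195718e+00]
```

View pics/w4.png

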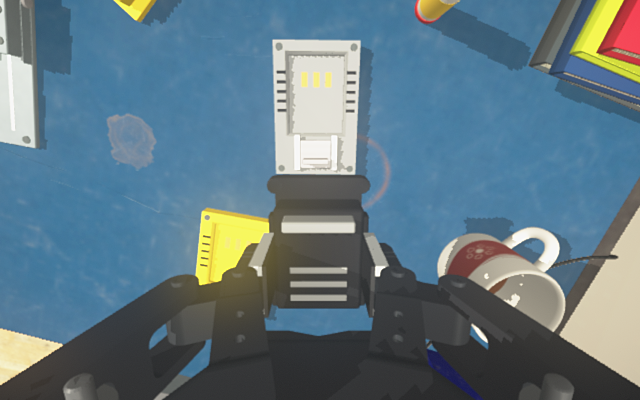

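The wrist view shows the charger ahead at (273–360,40–175), its keeper at (317,150), and the pack held level with its ridge at (318,225). I'll enlarge both.

Run:
```python
from h import *
crop('w4',260,32,380,182,4,'a');crop('w4',260,172,380,312,4,'b')
a=cv2.imread('pics/a.png')[:,:400];b=cv2.imread('pics/b.png')[:,:400]; 
cv2.imwrite('pics/c4.png',np.hstack([cv2.copyMakeBorder(a,0,0,0,0,0),cv2.copyMakeBorder(b,0,40,0,0,0)]))
```

```text
(no output)
```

View pics/c4.png

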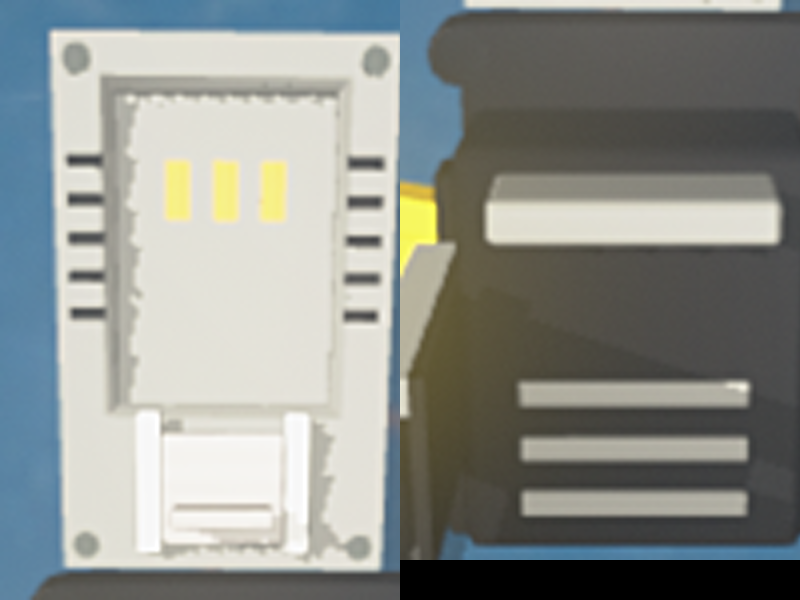

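Run:
```python
from h import *
C=lambda x,y,z=14:pt('w4',260+x/4,32+y/4,z)
h=np.array([C(76,58),C(376,61),C(359,547),C(86,545)]);print(h.round(1))
m=h.mean(0);ax=(h[0]+h[1]-h[2]-h[3]);print('centre',m,'yaw',np.degrees(np.arctan2(ax[1],ax[0])),np.linalg.norm(ax)/2,np.linalg.norm(h[0]-h[1]),np.linalg.norm(h[2]-h[3]))
p=np.array([C(101,78),C(350,80),C(343,412),C(108,410)]);print('pocket rim',p.mean(0),np.linalg.norm(p[0]-p[1]),np.linalg.norm(p[0]-p[3]), 'plate z',pt('w4',270,100),C(59,300),C(392,300))
u=ax[:2]/np.linalg.norm(ax[:2]);pc=m[:2]+15*u;print('pocket from holes',pc)
B=lambda x,y,z=None:pt('w4',260+x/4,172+y/4,z)
s=ctrl.observe();M=rot(s['tcp_rot']).as_matrix();q=s['tool_pos']
f=lambda w:(M.T@(w-q)).round(1)
print('ridge tool',f(B(233,222)));z=B(233,222)[2];print(z,'L',f(B(86,222,z)),'R',f(B(381,222,z)))
print('tool yaw',np.degrees(np.arctan2(M[1,0],M[0,0])))
# keeper rib
print('rib',C(222,512,33))
```

```text
[[ 642.8  -98.1   14. ]
 [ 660.7 -168.    14. ]
 [ 546.2 -197.5   14. ]
 [ 528.1 -127.3   14. ]]
centre [ 594.43085176 -147.74340601   14.        ] yaw 14.346539924692683 118.30029605379013 72.14670153784347 72.4232639047055
pocket rim [ 609.45011796 -144.12497952   14.        ] 60.10623171756489 78.75328331286688 plate z [ 5.92538403e+02 -9.83618403e+01  3.42747385e-01] [ 587.18617293 -106.57584508   14.        ] [ 608.74163916 -187.72242373   14.        ]
pocket from holes [ 608.96307347 -144.02661544]
ridge tool [ 20.    1.1 -25.7]
221.22200449434126 L [ 20.  -13.8 -25.7] R [ 20.   16.  -25.7]
tool yaw 14.85979031501463
rib [ 548.59190006 -159.42199755   33.        ]
```

>>> servo_tool --pt "2 0 0 0 0 0 -0.3" --pt "4 -0.1 3 0 0 0 -0.3" --pt "2.2 -0.1 4 0 0 0 -0.3" --pt "0 0 5 0 0 0 -0.3" --pt "0 0 3 0 0 0 -0.3" --pt "0 0 1.2 0 0 0 -0.3" --pt "0 0 0 0 0 0 -0.3" --pt "0 0 0 0 0 0 -0.3"

```text
time: 12.72
tool_pos: [610.2, -143.5, 35.1]
tcp_rot: [0.0, 0.992, 0.13, 0.002]
ft_force: [-0.0, -0.8, -1.6]
opening: 39.1
grip_force: 41.5
```

Run:
```python
from h import *
s=ctrl.observe();print(s['tool_pos'],s['ft_force'],s['time'])
grab('wrist','w5');crop('w5',220,60,420,210,4,'c5')
```

```text
[ 610.16837364 -143.49452784   35.05321738] [-0.01756572 -0.81356814 -1.62900004] 12.725
```

View pics/c5.png

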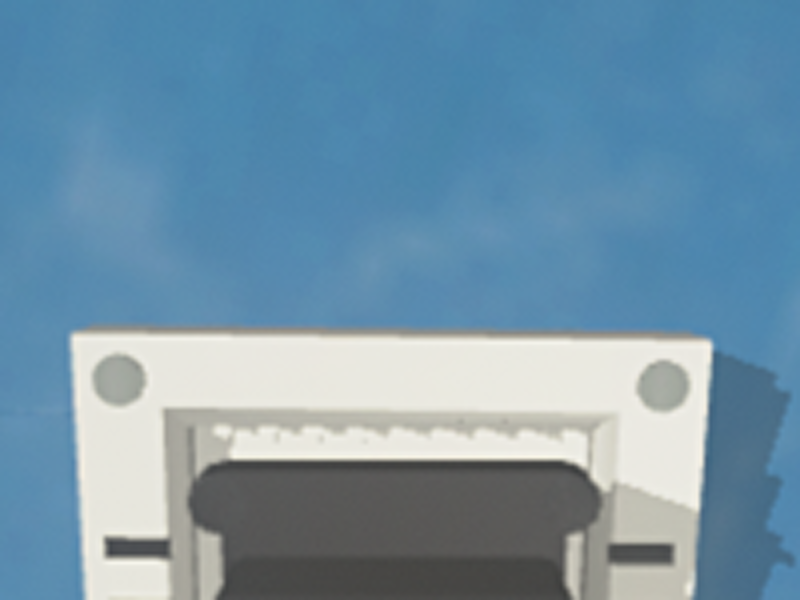

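The pack (crop 190–602) sits within the pocket rim (165–618), centred to about 0.5 mm. I'll shift it back 1 mm and lower it.

>>> servo_tool --pt "-0.1 -0.05 0.5 0 0 0.4 -0.3" --pt "0 0 0.5 0 0 0 -0.3" --pt "0 0 0.4 0 0 0 -0.3" --pt "0 0 0.3 0 0 0 -0.3" --pt "0 0 0 0 0 0 -0.3" --pt "0 0 0 0 0 0 -0.3"

```text
time: 13.52
tool_pos: [607.5, -143.3, 17.2]
tcp_rot: [0.0, 0.992, 0.127, -0.0]
ft_force: [-2.4, 0.4, 5.3]
opening: 39.0
grip_force: 42.3
```

>>> servo_tool --pt "0 0 -0.05 0 0 0 0.1" --pt "0 0 0 0 0 0 0.3" --pt "0 0 0 0 0 0 0.4" --pt "0 0 0 0 0 0 0.6" --pt "0 0 -3 0 0 0 0.6" --pt "0 0 -5 0 0 0 0.6" --pt "-2 0 -5 0 0 0 -1" --pt "-4 0 -2 0 0 0 -1" --pt "-3 0 0 0 0 0 -1" --pt "0 0 0 0 0 0 -1"

```text
time: 14.78
tool_pos: [518.8, -166.2, 167.4]
tcp_rot: [-0.0, 0.992, 0.126, 0.0]
ft_force: [0.6, 0.3, -0.0]
opening: 0.3
grip_force: 0.0
```

Run:
```python
from h import *
s=ctrl.observe();print(s['tool_pos'],s['ft_force'],s['time'])
grab('wrist','w6');crop('w6',250,40,400,240,3,'c6')
```

```text
[ 518.84173926 -166.16101559  167.4434981 ] [ 0.55423124  0.3308876  -0.02239089] 14.775
```

View pics/c6.png

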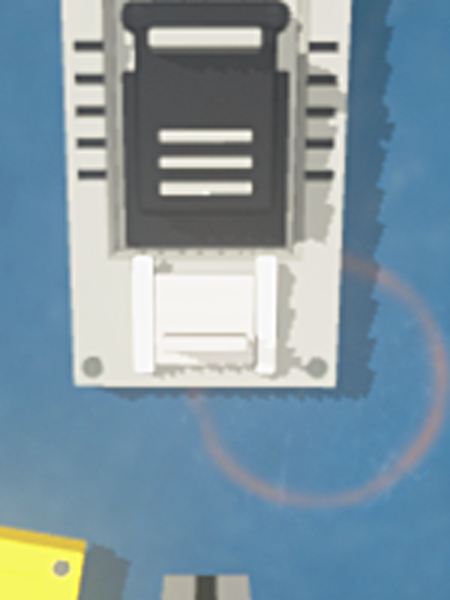

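The pack lies square in the pocket, and the rib is at crop (207,342). I'll check the heights and the rib position.

Run:
```python
from h import *
C=lambda x,y,z=None:pt('w6',250+x/3,40+y/3,z)
print('ridge',C(205,38),'body',C(145,130),C(265,130),C(205,205),'flange -x',C(200,228))
r=C(207,342,33);print('rib',r,C(207,342),C(163,343,33),C(248,342,33))
s=ctrl.observe();M=rot(s['tcp_rot']).as_matrix();print('rib in tool',M.T@(r-s['tool_pos']),'yaw',np.degrees(np.arctan2(M[1,0],M[0,0])))
```

```text
ridge [ 626.54146509 -139.28669126   44.03861978] body [ 600.97275399 -128.47348009   33.92618288] [ 609.42247217 -161.13391575   33.81815443] [ 585.56666912 -149.87924772   33.31085197] flange -x [ 578.83464599 -150.01859256   15.23880049]
rib [ 547.60653606 -160.31554293   33.        ] [ 547.66878235 -160.29863108   33.50663781] [ 544.02516299 -147.66232328   33.        ] [ 550.67335102 -172.17128341   33.        ]
rib in tool [ 27.82107658   1.24772497 134.29766118] yaw 14.489217911869439
```

>>> servo_tool --pt "0.5 0.1 3 0 0 0 -1" --pt "0 0 5 0 0 0 -1" --pt "0 0 4 0 0 0 -1" --pt "0 0 1.8 0 0 0 -1" --pt "0 0 0.5 0 0 0 -1" --pt "0 0 0 0 0 0 -1"

```text
time: 15.58
tool_pos: [526.5, -165.4, 23.6]
tcp_rot: [0.0, 0.992, 0.127, 0.0]
ft_force: [-0.6, -0.3, 0.4]
opening: 0.2
grip_force: 0.0
```

>>> servo_tool --pt "0.3 0 0 0 0 0 -1" --pt "0.3 0 0 0 0 0 -1" --pt "0.3 0 0 0 0 0 -1" --pt "0.3 0 0 0 0 0 -1" --pt "0.3 0 0 0 0 0 -1" --pt "0 0 0 0 0 0 -1"

```text
time: 16.32
tool_pos: [540.3, -161.7, 23.7]
tcp_rot: [-0.0, 0.992, 0.126, -0.0]
ft_force: [-1.3, -0.6, 0.8]
opening: 0.2
grip_force: 0.7
```

>>> servo_tool --pt "0.3 0 0 0 0 0 -1" --pt "0.3 0 0 0 0 0 -1" --pt "0.3 0 0 0 0 0 -1" --pt "0.2 0 0 0 0 0 -1" --pt "0 0 0 0 0 0 -1"

```text
time: 16.95
tool_pos: [549.8, -159.2, 23.6]
tcp_rot: [-0.0, 0.992, 0.126, -0.001]
ft_force: [-4.6, -1.2, 3.0]
opening: -0.1
grip_force: 2.4
```

>>> servo_tool --pt "0.2 0 0 0 0 0 -1" --pt "0.2 0 0 0 0 0 -1" --pt "0.2 0 0 0 0 0 -1" --pt "0 0 0 0 0 0 -1"

```text
time: 17.45
tool_pos: [549.9, -159.0, 23.5]
tcp_rot: [-0.001, 0.992, 0.126, -0.007]
ft_force: [-14.5, -5.9, 12.3]
opening: -0.0
grip_force: 7.8
```

It has stopped at 15 N. I'll back off and check whether that is the home position.

>>> servo_tool --pt "-1 0 0 0 0 0 -1" --pt "-0.5 0 -0.5 0 0 0 -1" --pt "0 0 -4 0 0 0 -1" --pt "0 0 -5 0 0 0 -1" --pt "-1.5 0 -5 0 0 0 -1" --pt "0 0 0 0 0 0 -1"

```text
time: 18.2
tool_pos: [530.9, -165.1, 174.2]
tcp_rot: [0.001, 0.992, 0.127, 0.006]
ft_force: [0.2, -0.1, -0.9]
opening: 0.1
grip_force: 0.0
```

Run:
```python
from h import *
s=ctrl.observe();print(s['tool_pos'],s['ft_force'],s['time'])
grab('wrist','w7');crop('w7',240,20,400,220,3,'c7')
```

```text
[ 530.89770985 -165.1064649   174.15024398] [ 0.238219   -0.08452758 -0.88575362] 18.2
```

View pics/c7.png

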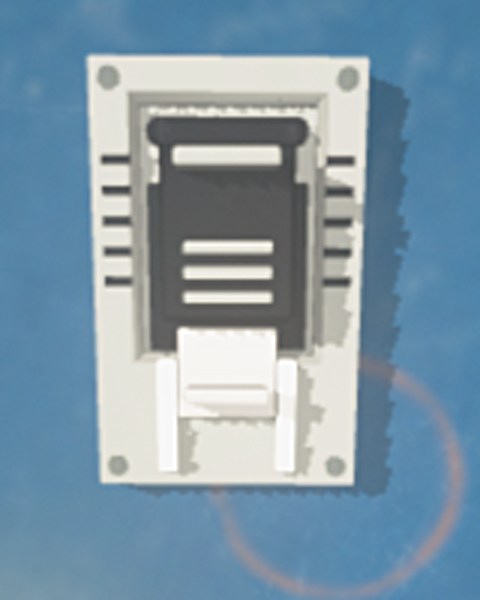

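Run:
```python
from h import *
C=lambda x,y,z=None:pt('w7',240+x/3,20+y/3,z)
r=C(228,395,33);print(r,np.linalg.norm(r[:2]-[547.6,-160.3]))
h=np.array([C(108,77,14),C(348,78,14),C(336,465,14),C(118,465,14)]).mean(0);y=np.radians(14.5);print('rib in charger x',(r-h)[:2]@[np.cos(y),np.sin(y)])
w=np.load('w6.npz');C6=lambda x,y,z:pt('w6',250+x/3,40+y/3,z)
a=(C6(93,367,14)+C6(317,367,14))/2;b=(C(118,465,14)+C(336,465,14))/2
print('rib vs near holes before/after',np.linalg.norm((C6(207,342,33)-a)[:2]),np.linalg.norm((r-b)[:2]))
# keeper front edge past pocket end, ridge height
print('front',(C(228,330,21)-h)[:2]@[np.cos(y),np.sin(y)],'ridge',C(227,155),'body',C(170,220),C(285,220))
```

```text
[ 561.91547812 -156.41353191   33.        ] 14.833662662381498
rib in charger x -33.89592959687958
rib vs near holes before/after 10.46209801805354 25.210572243650358
front -14.925301925493837 ridge [ 626.92580696 -139.33356895   43.87732179] body [ 606.86820507 -127.32170997   33.71947196] [ 615.33226625 -159.74442233   33.71155179]
```

Run:
```python
from h import *
y=np.radians(14.5);e=np.array([np.cos(y),np.sin(y)])
A=lambda t,ou,ov,x,yy,z:pt(t,ou+x/3,ov+yy/3,z)
for t,ou,ov,front,near,rib,hl in [('w6',250,40,272,368,0,((93,367),(317,367))),('w7',240,20,328,415,0,((118,465),(336,465)))]:
    b=sum(A(t,ou,ov,*q,14) for q in hl)/2; x=207 if t=='w6' else 228
    print(t,'front',(A(t,ou,ov,x,front,21)-b)[:2]@e-59,'near',(A(t,ou,ov,x,near,21)-b)[:2]@e-59)
# depth profiles along keeper's middle: rib's extent (z>28) in charger x
for t in ('w6','w7'):
    f=np.load(t+'.npz');v,u=np.mgrid[80:165,285:345];d=f['d'][80:165,285:345]
    p=np.linalg.inv(f['K'])@np.stack([u.ravel(),v.ravel(),np.ones(u.size)])*d.ravel();p=(f['T'][:3,:3]@p).T+f['T'][:3,3]
    q=p[:,:2]-[594.4,-147.7];cx=q@e;cy=q@[-e[1],e[0]]
    m=(abs(cy)<11)&(p[:,2]>28)&(cx<-25);print(t,m.sum(),cx[m].min(),cx[m].max())
    m=(abs(cy)<11)&(abs(p[:,2]-21)<2)&(cx<-8);print('  plate',cx[m].min(),cx[m].max())
```

```text
w6 front -28.713741280268344 near -58.23507494942676
w7 front -14.208977168676533 near -41.46490143758503
w6 146 -51.30837024150671 -46.31429808066717
  plate -56.83399374970444 -28.895879790815155
w7 144 -35.952385981933176 -31.179777986363288
  plate -41.01002189516231 -13.747887119167354
```

The rib is at -33.6 and the plate front at -13.8 in charger x; home should be -34 and -14. It started about 3 mm forward of 0. One firmer push will confirm the stop.

>>> servo_tool --pt "1 0 3 0 0 0 -1" --pt "0 0 5 0 0 0 -1" --pt "0 0 4 0 0 0 -1" --pt "0 0 2.4 0 0 0 -1" --pt "0 0 0.5 0 0 0 -1" --pt "0.4 0 0 0 0 0 -1" --pt "0.4 0 0 0 0 0 -1" --pt "0.4 0 0 0 0 0 -1" --pt "0 0 0 0 0 0 -1"

```text
time: 19.38
tool_pos: [549.2, -159.6, 20.9]
tcp_rot: [0.0, 0.992, 0.126, 0.0]
ft_force: [-2.0, 0.1, 4.6]
opening: -0.0
grip_force: 2.6
```

>>> servo_tool --pt "0.3 0 0 0 0 0 -1" --pt "0.3 0 0 0 0 0 -1" --pt "0 0 0 0 0 0 -1"

```text
time: 19.75
tool_pos: [549.8, -159.3, 20.8]
tcp_rot: [-0.0, 0.992, 0.126, -0.005]
ft_force: [-11.5, -4.7, 12.7]
opening: 0.1
grip_force: 8.2
```

>>> servo_tool --pt "0.2 0 -0.2 0 0 0 -1" --pt "0.3 0 0 0 0 0 -1" --pt "0 0 0 0 0 0 -1"

```text
time: 20.12
tool_pos: [549.9, -159.0, 21.0]
tcp_rot: [-0.001, 0.992, 0.125, -0.01]
ft_force: [-16.0, -8.1, 11.1]
opening: 0.1
grip_force: 11.4
```

>>> servo_tool --pt "-1 0 0 0 0 0 -1" --pt "-1 0 -0.3 0 0 0 -1" --pt "0 0 -4 0 0 0 -1" --pt "0 0 -5 0 0 0 -1" --pt "0 0 -5 0 0 0 -1" --pt "0 0 0 0 0 0 -1" --pt "0 0 0 0 0 0 -1"

```text
time: 21.0
tool_pos: [540.2, -161.3, 164.9]
tcp_rot: [-0.0, 0.992, 0.126, 0.001]
ft_force: [0.5, -0.1, -1.2]
opening: 0.1
grip_force: 0.0
```

Run:
```python
from h import *
y=np.radians(14.5);e=np.array([np.cos(y),np.sin(y)])
grab('wrist','w8')
f=np.load('w8.npz');v,u=np.mgrid[60:190,285:345];d=f['d'][60:190,285:345]
p=np.linalg.inv(f['K'])@np.stack([u.ravel(),v.ravel(),np.ones(u.size)])*d.ravel();p=(f['T'][:3,:3]@p).T+f['T'][:3,3]
q=p[:,:2]-[594.4,-147.7];cx=q@e;cy=q@[-e[1],e[0]]
m=(abs(cy)<11)&(p[:,2]>28)&(cx<-25)&(p[:,2]<40);print(m.sum(),cx[m].min(),cx[m].max())
m=(abs(cy)<11)&(cx>10)&(cx<20);print('body z',np.median(p[m,2]));s=ctrl.observe();print(s['tool_pos'],s['time'])
```

```text
165 -36.105233451647045 -30.961308909004135
body z 33.56787083331818
[ 539.73055995 -161.41388529  164.02203812] 21.05
```

The keeper hits the same hard stop at home (rib at -33.6), the pack is flat, and the arm is clear. Handing in.

```bash
python3 -c "
from workcell import ctrl
print(ctrl.finish_job())"
```

```text
the job is handed in; nothing more can be done
None
```

The battery pack is lying flat and square in the grey charger's pocket and was let go before the keeper was pushed home to its stop; the arm kept well clear of the mug, glue stick, jar and pliers, and I handed the job in at about 21 s (no verdict was returned).

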